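# Set the rotary inspection table to the marked bearing

## Robot

A 7-joint arm with a two-finger parallel gripper is mounted at the origin on a cart in front of the work surface, level with it; the furniture and walls round the work are solid. World frame = base frame: x ahead of the robot, y to its left, z up, the work surface at z = 0. Lengths are in m, angles in rad, forces in N, time in s.
With the tool pointing down it reaches from about 0.4 to 0.85 m from the base axis. Payload 4.4 kg.
Tool frame: the origin (TCP) lies on the centre line of the jaws, within the pads' length; the fingertips stand 25 mm ahead of it and the grasp point (between the pads) lies 6 mm ahead of it; z points along the fingers, y is the line along which they close (so a half turn about z gives the same grasp; the last joint's range is limited). The gripper opens to 94 mm and grips with 3 to 60 N. Pads are 16 mm wide; open, the fingers measure 119 mm over their backs; the gripper's body (75 mm by 177 mm) begins 78 mm behind the grasp point.
Start: joints at [-1.333, 0.628, 0.038, 1.517, -0.027, 0.996, -0.02], TCP at [0.194, 0.62, 0.23] pointing down, gripper open.
Joint ranges: [-3.06, 3.06], [-0.37, 2.12], [-1.25, 1.32], [0.18, 2.47], [-1.1, 4.24], [0.23, 1.98], [-2.94, 2.94]. Speed limits (rad/s): [2.57, 2.57, 3.14, 3.14, 3.14, 3.14, 3.14].

## Interface

Orientations are given as a 3x3 rotation matrix whose columns are the frame's x, y, z axes.
In Python, from station import ctrl, get_image, calibration, sign_off gives the robot as it stands.
- The arm moves only by the tool play_rows, never from a script. Its argument "moves" is a list of rows, each an object with "rotation": the turn, a rotation vector about the tool's x, y, z in degrees, a list of three; "offset": the shift along the tool's x, y, z in mm, a list of three; "grip": the finger opening in mm, from 0 to 94. In form: [{"rotation": [rx, ry, rz], "offset": [tx, ty, tz], "grip": grip}, ...]. A call has 1 to 8 rows; each row shifts and turns the commanded pose from where the row before left it, along the tool's axes as they then stand; what a row does not reach is not made up. A row lasts 1/12 s, in which the tool goes at most 41.7 mm and 7.16 degrees, less where a joint would pass 70% of its speed; a pose out of reach is approached as far as the arm can. A call is refused whole if a number of a shift passes 41.7 or a number of a turn 7.16, either way. A call with a gripper value outside its range is refused whole. The fingers move at their own pace and stop on an object; "squeeze" is the grip in N (left out, the last holds). Time passes only in rows, so rows that do not move let the fingers close. It gives the time, the measured TCP pose, the force, the opening and the grip force at its end, in the units of the state.
- ctrl.get_obs(): the state, without advancing time (a new reading comes with each control period).
- get_image(name): name is "side" or "top"; returns the picture (400x640x3 uint8, blue, green, red); there is no depth.
- calibration(name): a dict with "K" (3x3 intrinsics, pixels), "k1" (the pictures are not rectified: a ray, as slopes to the right and down, at radius r is drawn at 1 + k1 r^2 times it, then the intrinsics apply), "R" (3x3) and "t" (3): a world point X has camera coordinates R X + t. Camera axes: x right, y down, z forward; pixel columns grow to the right and rows downward; lengths in m; the calibration is good to about 2 mm. A picture is of the moment at which its call begins. calibration takes no time and is no camera call.
- sign_off(): hands the job in; it is judged then, once.
The state is a dict: "time": time; "joint_pos": joint angles; "joint_vel": joint speeds; "joint_torque": joint torques, N m; "eef_pos": TCP position; "eef_rot": TCP orientation; "contact_force": force on the tool from outside, world axes, zero at the start; "wrist_torque": the same for the moment, N m; "width": opening from 0.0 (shut) to 1.0 (fully open); "gripper_force": force on a finger pad.
Only numpy, scipy, OpenCV 4.12 (cv2) and the standard library are available. Lean on these libraries where they do the work, as an engineer would, in place of code of your own. Each camera call takes 0.05 s, during which the arm holds its last target. There are 200 camera calls.

## Task

Set the rotary inspection table to the bearing shown by the setting marker: push the clamp lever out to release the dial, push the dial round by a finger stud until its index line is in line with the marker's nose, then push the lever back to its stop so that the dial is clamped there. Only push things: do not touch or shift the specimen on the dial, do not move the marker, do not lift the table or shove it along the worktop, and leave everything round it where it is.

Things in the scene. Friction and masses are not known exactly. Their poses are not given: they have to be found in the camera images.
- rotary_table: Hand-turned rotary table, 3.5 kg, loose on rubber feet: round base 180 mm across, graduated ring (lines every 10 degrees) 26 mm up. Origin: centre of the underside, on the dial's axis; z up, own -x its front, own -y the flank with the clamp block (reaches 122 mm out, 30 mm tall). 'Bearing' = angle from own -x, anticlockwise from above (own -y is +pi/2). Heights are above the worktop.
- dial (a joint): Dial: steel plate 144 mm across, top 30 mm up, turning about the table's axis. Value: bearing of its index line, rad, growing anticlockwise from above; 0 at the table's front, stops at -2.8 and 2.8; it starts between 1.2 and 1.9. Turns stiffly (about 0.08 N m, 1.5 N at a stud) and stays where it is left. While the clamp is on, a brake shoe holds it fast.
- index_line (a point): The dial's index mark: one black radial line, 24 mm long, 2.2 mm wide, on its top, running out to the rim. This point is the line's outer end, 73.5 mm from the axis, 30 mm up.
- set_mark (a point): Setting marker: small steel saddle (14 mm wide, 19 mm long radially, top 31 mm up) clipped tight over the graduated ring, with a nose pointing at the dial and a black scribed line along its top. This point: tip of the nose, 73.5 mm from the axis, 30 mm up. Its bearing, between -0.8 and 0.6, is the target.
- stud_a (a point): Upright steel finger stud on the dial for pushing it round, 14 mm thick, 55 mm from the axis, from 30 to 55 mm above the worktop; this point is its middle, 45 mm up. Its bearing is that of the index line minus pi/2.
- stud_b (a point): The other, equal finger stud, at the index line's bearing plus pi/2; point 45 mm above the worktop.
- clamp (a joint): Clamp lever angle, rad, growing anticlockwise from above: 0 = clamped, against its stop, handle along bearing 0.35 (to the front, slightly outwards); 1.1 = fully released, at the other stop, handle along bearing 1.45 (straight out from the flank). Stays where it is left. The brake bites below about 0.4. At 70 mm from the pivot it takes about 2 N, up to 5 N as the brake bites.
- lever_tip (a point): Ball end (17 mm thick) (black) of the steel clamp lever, 80 mm from its pivot; the bar to it is 12 mm thick, its axis 51 to 54 mm up over the outer half. This point is the ball's centre, 53.5 mm up.
- lever_pivot (a point): Point on the lever's upright pivot axis, 53.5 mm up; it lies at own [0.010, -0.118] of the table. The hub there is 26 mm across, top 57 mm up.
- specimen: The specimen: black resin mount, 30 mm across, 18 mm tall, lying loose in the middle of the dial on its top. Origin: centre of its underside, z up.
- loupe: Bystander: standing loupe, clear skirt and black rim, 41 mm across, 42 mm tall. Origin: centre of its underside.
- tweezers: Bystander: steel tweezers lying flat, 136 mm long (along own y). Origin: centre of its underside.
- spare_mount: Bystander: second, unused specimen mount like the one on the dial, 30 mm across, 18 mm tall, standing on the worktop. Origin: centre of its underside.
- petri_dish: Bystander: clear petri dish, 63 mm across, 16 mm tall. Origin: centre of its underside.
- caliper: Bystander: caliper lying flat, 230 mm long (along own y), 72 mm wide, 15 mm tall. Origin: centre of its underside.
- felt_pen: Bystander: capped felt pen lying flat, 135 mm long (along own y), 17 mm thick. Origin: centre of its underside.

How it is judged:
On the way, in this order (a step that is already met when the one before it is completed fails the run):
1. the clamp lever is pushed out and the dial is free (value of joint clamp above 0.7 rad), for 0.1 s.
2. the dial stands still with its index line in line with the marker, the clamp still released (horizontal distance between index_line and set_mark below 0.004 m and value of joint clamp above 0.5 rad and velocity of joint dial between -0.05 and 0.05 rad/s), for 0.2 s.
3. the lever is pushed back and the dial is clamped (value of joint clamp below 0.15 rad), for 0.1 s.
At the end, for the whole second after the job is handed in: The index line's outer end is within 4 mm (3 degrees) of the marker's nose, the clamp lever is within 0.15 rad of its clamped stop, the dial is at rest, the specimen lies flat within 12 mm of the dial's axis, and the table stands flat on the worktop (horizontal distance between index_line and set_mark below 0.004 m and value of joint clamp below 0.15 rad and velocity of joint dial between -0.03 and 0.03 rad/s and horizontal distance between specimen and rotary_table below 0.012 m and height (world z) of specimen between 0.027 and 0.036 m and angle between specimen's own z axis and vertical below 0.1 rad and angle between rotary_table's own z axis and vertical below 0.05 rad and height (world z) of rotary_table below 0.004 m and linear speed of rotary_table below 0.01 m/s); the robot touches nothing.
It fails at once if the specimen is touched by the fingers or the arm (contact force between any of the arm, the fingers and specimen above 0.3 N).
It fails at once if the specimen is lifted off the dial or slides more than 12 mm off its middle (not (horizontal distance between specimen and rotary_table below 0.012 m and height (world z) of specimen between 0.027 and 0.036 m)).
It fails at once if the table is shoved more than 15 mm along the worktop or turned on it, lifted or tipped (distance of any of rotary_table, lever_pivot from where it was at the start of the episode above 0.015 m or height (world z) of rotary_table above 0.006 m or angle between rotary_table's own z axis and vertical above 0.06 rad).
It fails at once if the setting marker is moved by more than 15 mm, with or without the table (distance of set_mark from where it was at the start of the episode above 0.015 m).
It fails at once if something round the table is moved more than 20 mm or lifted (distance of any of loupe, tweezers, spare_mount, petri_dish, caliper, felt_pen from where it was at the start of the episode above 0.02 m).
It also fails if it takes over 72 s, if anything falls off the work surface, if the arm or the gripper's body presses on something with over 40 N, if the wrist force passes 120 N, or if a joint passes its speed limit or range.

## Working session

There is one attempt and no reset: what is moved stays moved. The work goes in short steps, Python scripts to look and compute and a tool call to move; the robot and the scene stay as the last step left them, time stands still between calls to the robot, and variables do not carry over. Pictures are saved under pics/ and viewed, at most 10 in all, crops included, and the job is handed in when it is done.

Besides the shell and the picture viewer there is one more tool, called after ">>>" by a JSON object that holds its "api" and its "payload", one argument or row to a line. play_rows: Moves the arm, as the interface text tells. Its arguments: {"type":"object","properties":{"moves":{"type":"array"},"squeeze":{"type":"number"}},"required":["moves"]}

```bash
mkdir -p pics
cat > h.py <<'E'
import numpy as np, cv2
from station import ctrl, get_image, calibration
def ray(name,u,v):
    c=calibration(name); K=np.array(c["K"]); R=np.array(c["R"]); t=np.array(c["t"])
    d=np.array([[K[0,0]*0+u,v]],float)
    p=cv2.undistortPoints(d[None],K,np.array([c["k1"],0,0,0,0.]))[0,0]
    return -R.T@t, R.T@np.array([p[0],p[1],1])
def onz(name,u,v,z):
    o,d=ray(name,u,v); return o+d*(z-o[2])/d[2]
def proj(name,X):
    c=calibration(name); R=np.array(c["R"])
    return cv2.projectPoints(np.array(X,float).reshape(-1,3),cv2.Rodrigues(R)[0],np.array(c["t"],float),np.array(c["K"]),np.array([c["k1"],0,0,0,0.]))[0][:,0]
E
python3 - <<'E'
from h import *
for n in("side","top"):
    cv2.imwrite(f"pics/{n}0.png",get_image(n)); c=calibration(n); print(n,c, -np.array(c["R"]).T@np.array(c["t"]))
o=ctrl.get_obs();print(o)
E
```

```text
side {'K': array([[490.72422487,   0.        , 322.68417044],
       [  0.        , 490.72422487, 201.27943575],
       [  0.        ,   0.        ,   1.        ]]), 'k1': -0.04199273932127609, 'R': array([[ 0.99822987, -0.0534504 ,  0.02608012],
       [-0.0022255 , -0.47177884, -0.88171411],
       [ 0.05943203,  0.88009533, -0.47106268]]), 't': array([-0.50851719,  0.09386985,  1.60929322])} [ 0.4121824  -1.39922608  0.85410654]
top {'K': array([[396.36495862,   0.        , 319.32869916],
       [  0.        , 396.36495862, 199.32170959],
       [  0.        ,   0.        ,   1.        ]]), 'k1': -0.02418513339837549, 'R': array([[-0.02732313, -0.99955623, -0.01186589],
       [-0.98933019,  0.02873913, -0.14282801],
       [ 0.14310564,  0.00783678, -0.98967639]]), 't': array([0.07382923, 0.51301306, 1.04622956])} [0.3598352  0.05085385 1.10957738]
{'time': 0.1, 'joint_pos': array([-1.33282074,  0.6292682 ,  0.03841731,  1.5182778 , -0.02697214,
        0.99630911, -0.0200045 ]), 'joint_vel': array([-0.00031946, -0.00236109, -0.00063005, -0.00330471, -0.00131332,
        0.00066346,  0.00090239]), 'joint_torque': array([ 2.42307200e-03, -5.50797522e+01,  1.14718415e+00, -1.87117803e+01,
       -5.22070855e-02,  1.93021959e-02,  7.67186430e-05]), 'eef_pos': array([0.19422382, 0.61970437, 0.22963299]), 'eef_rot': array([[-9.54223689e-01,  2.99093469e-01, -4.97108781e-04],
       [ 2.99093881e-01,  9.54222223e-01, -1.67290728e-03],
       [-2.60033950e-05, -1.74500995e-03, -9.99998477e-01]]), 'contact_force': array([-0.6410874 , -0.40715386, -0.457805  ]), 'wrist_torque': array([ 0.06050401,  0.00339724, -0.00302709]), 'gripper_force': 0.0, 'width': 0.9974924184252054}
```

View pics/top0.png

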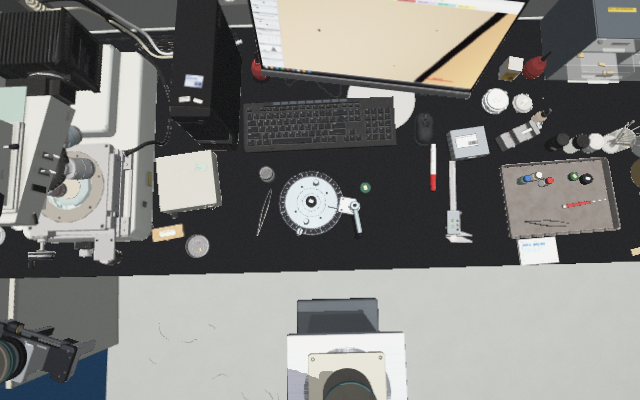

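View pics/side0.png

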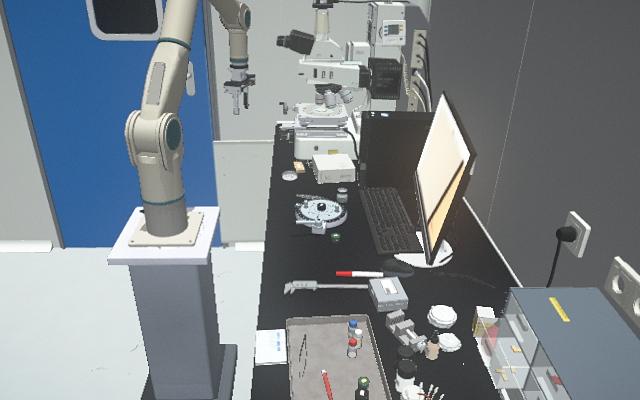

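The top view shows the table at about (310,203), its clamp block to the right with the pivot at about (350,206), and the lever tip near (360,233). The marker is near (299,232). The loupe is at (365,187) and the tweezers at (264,212). I'll enlarge the table next.

Run:
```python
from h import *
im=cv2.imread("pics/top0.png")[160:250,260:380]
cv2.imwrite("pics/top0c.png",cv2.resize(im,None,fx=6.5,fy=6.5,interpolation=cv2.INTER_CUBIC))
for p in [(310,203,.03),(350,206,.0535),(360,233,.0535),(299,232,.03),(365,187,.04)]: print(p,onz("top",*p))
```

```text
(310, 203, 0.03) [0.50647167 0.08531959 0.03      ]
(350, 206, 0.0535) [ 0.49205143 -0.02256924  0.0535    ]
(360, 233, 0.0535) [ 0.41901068 -0.04635822  0.0535    ]
(299, 232, 0.03) [0.42770849 0.11717393 0.03      ]
(365, 187, 0.04) [ 0.54491512 -0.0665228   0.04      ]
```

View pics/top0c.png

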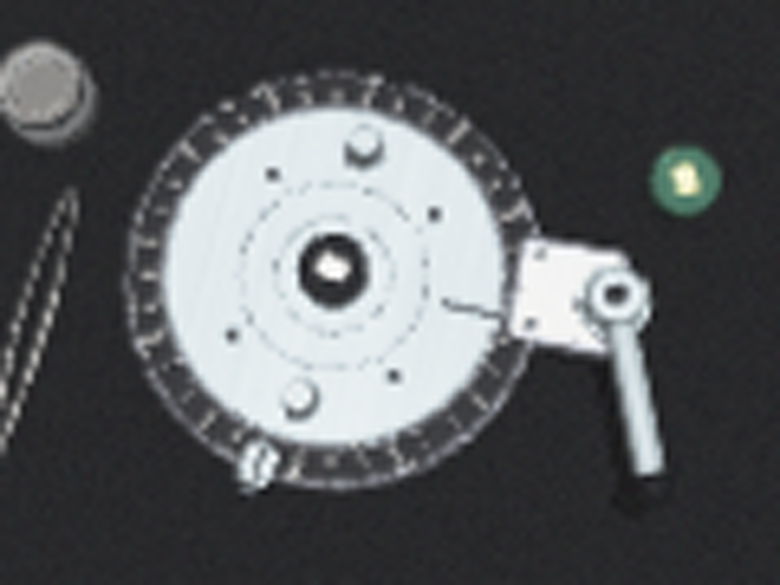

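The enlarged crop (scale 6.5, origin 260,160) puts the dial centre at about (334,276) and the index line from (445,302) to (508,318). The studs are at (365,140) and (300,395), the marker is at (260,465), the pivot at (617,293) and the ball at (635,495).

```bash
cat > m.py <<'E'
from h import *
def P(u,v,z): return onz("top",u/6.5+260-.42,v/6.5+160-.42,z)
im=cv2.imread("pics/top0.png")
g=im.min(axis=2); m=((g>150)*255).astype(np.uint8); 
mm=np.zeros_like(m); cv2.circle(mm,(311,202),29,255,-1); m&=mm
m=cv2.morphologyEx(m,cv2.MORPH_CLOSE,np.ones((9,9)))
m=cv2.morphologyEx(m,cv2.MORPH_OPEN,np.ones((9,9)))
c=max(cv2.findContours(m,0,1)[0],key=cv2.contourArea)
e=cv2.fitEllipse(cv2.convexHull(c)); print(e)
C=onz("top",*e[0],.03); C2=P(334,276,.03); print("C",C,C2)
d=dict(idx_o=P(508,318,.03),idx_i=P(445,302,.03),sa=P(300,395,.055),sb=P(365,141,.055),nose=P(266,447,.03),mk_out=P(250,485,.031),piv=P(617,293,.057),tip=P(636,495,.0535),hnd=P(650,468,.0535),loupe=P(685,180,.042),sp=P(42,85,.018))
for k,v in d.items():
    r=v-C2; print(k,v.round(4),"r",np.hypot(*r[:2]).round(4),"world ang",np.arctan2(r[1],r[0]).round(3))
v=d['tip']-d['piv'];print(np.hypot(*v[:2]),np.arctan2(v[1],v[0]))
E
python3 m.py
```

```text
((311.4965515136719, 202.31080627441406), (52.23143768310547, 56.17664337158203), 65.36383819580078)
C [0.50826433 0.0811587  0.03      ] [0.50905384 0.08260314 0.03      ]
idx_o [0.4891 0.0097 0.03  ] r 0.0756 world ang -1.838
idx_i [0.4966 0.036  0.03  ] r 0.0482 world ang -1.832
sa [0.4567 0.097  0.055 ] r 0.0543 world ang 2.873
sb [0.5619 0.0676 0.055 ] r 0.055 world ang -0.277
nose [0.4375 0.1129 0.03  ] r 0.0777 world ang 2.741
mk_out [0.4218 0.1198 0.031 ] r 0.0949 world ang 2.738
piv [ 0.4949 -0.0345  0.057 ] r 0.118 world ang -1.691
tip [ 0.412  -0.0392  0.0535] r 0.1558 world ang -2.244
hnd [ 0.4228 -0.0454  0.0535] r 0.1543 world ang -2.164
loupe [ 0.5438 -0.0662  0.042 ] r 0.1528 world ang -1.341
sp [0.5979 0.2074 0.018 ] r 0.1532 world ang 0.952
0.08305672586692145 -3.0846306637298886
```

```bash
cat > plan.py <<'E'
# plan(x,y,z,tool-x angle deg, n rows, grip): rows in tool axes from the present pose, tool down
import sys, json
from h import *
from scipy.spatial.transform import Rotation as Ro
def plan(wps,grip):
    o=ctrl.get_obs(); p=np.array(o["eef_pos"]); R=np.array(o["eef_rot"])
    print("at",p.round(4),"x ang",np.degrees(np.arctan2(R[1,0],R[0,0])).round(1),"tilt",R[2,:2].round(4),"t",round(o["time"],2))
    rows=[]
    for x,y,z,a,n in wps:
        p0=p.copy(); q=np.array([x,y,z]); A=np.radians(a)
        Rt=np.array([[np.cos(A),np.sin(A),0],[np.sin(A),-np.cos(A),0],[0,0,-1.]])
        w=Ro.from_matrix(R.T@Rt).as_rotvec(); R0=R
        for i in range(1,n+1):
            tp=p0+(q-p0)*i/n; off=np.round(R.T@(tp-p)*1e3,1)
            p=p+R@off/1e3
            w1=np.degrees(Ro.from_matrix(R.T@R0@Ro.from_rotvec(w*i/n).as_matrix()).as_rotvec()).round(1)
            R=R@Ro.from_rotvec(np.radians(w1)).as_matrix()
            rows.append({"rotation":(w1+0.).tolist(),"offset":(off+0.).tolist(),"grip":grip})
    for i in range(0,len(rows),8): print(json.dumps(rows[i:i+8]))
E
python3 -c "
from plan import *
plan([(.27,.40,.20,120,8),(.426,.02,.15,99,12)],0)"
```

```text
at [0.1942 0.6197 0.2296] x ang 162.6 tilt [-0.     -0.0017] t 0.1
[{"rotation": [0.0, 0.0, 5.3], "offset": [-17.3, -23.4, 3.7], "grip": 0}, {"rotation": [0.0, 0.0, 5.3], "offset": [-19.3, -21.6, 3.8], "grip": 0}, {"rotation": [0.0, 0.0, 5.4], "offset": [-21.2, -19.8, 3.7], "grip": 0}, {"rotation": [0.0, 0.0, 5.3], "offset": [-23.1, -17.7, 3.8], "grip": 0}, {"rotation": [-0.1, 0.0, 5.3], "offset": [-24.5, -15.5, 3.7], "grip": 0}, {"rotation": [0.0, 0.0, 5.3], "offset": [-25.9, -13.2, 3.7], "grip": 0}, {"rotation": [0.0, 0.0, 5.4], "offset": [-27.0, -10.7, 3.8], "grip": 0}, {"rotation": [0.0, 0.0, 5.3], "offset": [-27.9, -8.2, 3.7], "grip": 0}]
[{"rotation": [0.0, 0.0, 1.7], "offset": [-33.9, -4.6, 4.2], "grip": 0}, {"rotation": [0.0, 0.0, 1.8], "offset": [-34.1, -3.5, 4.2], "grip": 0}, {"rotation": [0.0, 0.0, 1.7], "offset": [-34.1, -2.5, 4.2], "grip": 0}, {"rotation": [0.0, 0.0, 1.8], "offset": [-34.2, -1.5, 4.1], "grip": 0}, {"rotation": [0.0, 0.0, 1.7], "offset": [-34.2, -0.4, 4.2], "grip": 0}, {"rotation": [0.0, 0.0, 1.8], "offset": [-34.3, 0.6, 4.2], "grip": 0}, {"rotation": [0.0, 0.0, 1.7], "offset": [-34.1, 1.7, 4.2], "grip": 0}, {"rotation": [0.0, 0.0, 1.8], "offset": [-34.2, 2.7, 4.2], "grip": 0}]
[{"rotation": [0.0, 0.0, 1.7], "offset": [-34.0, 3.8, 4.2], "grip": 0}, {"rotation": [0.0, 0.0, 1.8], "offset": [-33.9, 4.7, 4.2], "grip": 0}, {"rotation": [0.0, 0.0, 1.7], "offset": [-33.7, 5.9, 4.1], "grip": 0}, {"rotation": [0.0, 0.0, 1.8], "offset": [-33.6, 6.8, 4.2], "grip": 0}]
```

>>> {"api": "play_rows", "payload": {
  "moves": [
    {"rotation": [0, 0, 5.3], "offset": [-17, -23, 4], "grip": 0},
    {"rotation": [0, 0, 5.3], "offset": [-19, -22, 4], "grip": 0},
    {"rotation": [0, 0, 5.3], "offset": [-21, -20, 4], "grip": 0},
    {"rotation": [0, 0, 5.3], "offset": [-23, -18, 4], "grip": 0},
    {"rotation": [0, 0, 5.3], "offset": [-25, -15, 4], "grip": 0},
    {"rotation": [0, 0, 5.3], "offset": [-26, -13, 4], "grip": 0},
    {"rotation": [0, 0, 5.3], "offset": [-27, -11, 4], "grip": 0},
    {"rotation": [0, 0, 5.3], "offset": [-28, -8, 4], "grip": 0}
  ],
  "squeeze": 20
}}

```text
time: 0.77
eef_pos: [0.2703, 0.3991, 0.1982]
eef_rot: [[-0.499, 0.867, -0.0], [0.867, 0.499, -0.0], [-0.0, -0.0, -1.0]]
contact_force: [0.3, -0.3, 0.4]
width: 0.47
gripper_force: 0.0
```

>>> {"api": "play_rows", "payload": {
  "moves": [
    {"rotation": [0, 0, 1.7], "offset": [-34, -5, 4], "grip": 0},
    {"rotation": [0, 0, 1.8], "offset": [-34, -3, 4], "grip": 0},
    {"rotation": [0, 0, 1.7], "offset": [-34, -2, 4], "grip": 0},
    {"rotation": [0, 0, 1.8], "offset": [-34, -1, 4], "grip": 0},
    {"rotation": [0, 0, 1.7], "offset": [-34, 0, 4], "grip": 0},
    {"rotation": [0, 0, 1.8], "offset": [-34, 1, 4], "grip": 0},
    {"rotation": [0, 0, 1.7], "offset": [-34, 2, 4], "grip": 0},
    {"rotation": [0, 0, 1.8], "offset": [-34, 3, 4], "grip": 0}
  ]
}}

```text
time: 1.43
eef_pos: [0.3772, 0.1481, 0.1663]
eef_rot: [[-0.278, 0.961, -0.0], [0.961, 0.278, 0.0], [0.0, -0.0, -1.0]]
contact_force: [0.5, 0.3, 0.3]
width: 0.006
gripper_force: 0.0
```

```bash
python3 -c "
from plan import *
plan([(.426,-.012,.15,99,4),(.426,-.014,.066,99,4)],0)"
```

```text
at [0.3772 0.1481 0.1663] x ang 106.1 tilt [ 0.     -0.0001] t 1.43
[{"rotation": [0.0, 0.0, 1.8], "offset": [-41.8, 0.6, 4.1], "grip": 0}, {"rotation": [0.0, 0.0, 1.8], "offset": [-41.8, 1.9, 4.0], "grip": 0}, {"rotation": [0.0, 0.0, 1.8], "offset": [-41.8, 3.2, 4.1], "grip": 0}, {"rotation": [0.0, 0.0, 1.7], "offset": [-41.6, 4.5, 4.0], "grip": 0}, {"rotation": [0.0, 0.0, 0.0], "offset": [-0.5, -0.1, 21.0], "grip": 0}, {"rotation": [0.0, 0.0, 0.0], "offset": [-0.5, 0.0, 21.0], "grip": 0}, {"rotation": [0.0, 0.0, 0.0], "offset": [-0.5, -0.1, 21.0], "grip": 0}, {"rotation": [0.0, 0.0, 0.0], "offset": [-0.4, -0.1, 21.0], "grip": 0}]
```

>>> {"api": "play_rows", "payload": {
  "moves": [
    {"rotation": [0, 0, 1.8], "offset": [-33, 0.5, 3], "grip": 0},
    {"rotation": [0, 0, 1.8], "offset": [-33, 2, 3], "grip": 0},
    {"rotation": [0, 0, 1.8], "offset": [-33, 2.5, 3], "grip": 0},
    {"rotation": [0, 0, 1.7], "offset": [-33, 2.5, 3], "grip": 0},
    {"rotation": [0, 0, 0], "offset": [-35, 2.5, 4], "grip": 0},
    {"rotation": [0, 0, 0], "offset": [0, 0, 28], "grip": 0},
    {"rotation": [0, 0, 0], "offset": [0, 0, 28], "grip": 0},
    {"rotation": [0, 0, 0], "offset": [0, 0, 28], "grip": 0}
  ]
}}

```text
time: 2.1
eef_pos: [0.4237, -0.012, 0.0657]
eef_rot: [[-0.156, 0.988, 0.002], [0.988, 0.156, -0.0], [-0.0, 0.002, -1.0]]
contact_force: [0.5, -0.0, 0.7]
width: 0.004
gripper_force: 0.0
```

Run:
```python
from plan import *
im=get_image("top")[150:270,260:400]
cv2.imwrite("pics/top1c.png",cv2.resize(im,None,fx=5,fy=5,interpolation=cv2.INTER_CUBIC))
im=get_image("side")[170:250,270:370]
cv2.imwrite("pics/side1c.png",cv2.resize(im,None,fx=7,fy=7,interpolation=cv2.INTER_CUBIC))
o=ctrl.get_obs();print(o["eef_pos"],o["contact_force"])
# lever arc plan: pivot, push face offset
piv=np.array([.4965,-.0345])
w=[]
for a in range(0,8):
    th=-2.99+1.12*a/7; d=np.array([np.cos(th),np.sin(th)]); n=np.array([-d[1],d[0]])
    q=piv+.07*d-n*(.006+.010); w.append((q[0],q[1],.066,np.degrees(th)+270,8 if 0 else 3))
print(np.round(w,3)); plan(w,0)
```

```text
[ 0.42054779 -0.01139948  0.06357296] [-0.1835404   0.2008258   0.91649507]
[[ 4.25000e-01 -2.90000e-02  6.60000e-02  9.86860e+01  3.00000e+00]
 [ 4.25000e-01 -4.10000e-02  6.60000e-02  1.07853e+02  3.00000e+00]
 [ 4.27000e-01 -5.20000e-02  6.60000e-02  1.17020e+02  3.00000e+00]
 [ 4.31000e-01 -6.30000e-02  6.60000e-02  1.26188e+02  3.00000e+00]
 [ 4.36000e-01 -7.30000e-02  6.60000e-02  1.35355e+02  3.00000e+00]
 [ 4.43000e-01 -8.20000e-02  6.60000e-02  1.44522e+02  3.00000e+00]
 [ 4.51000e-01 -9.00000e-02  6.60000e-02  1.53690e+02  3.00000e+00]
 [ 4.61000e-01 -9.70000e-02  6.60000e-02  1.62857e+02  3.00000e+00]]
at [ 0.4205 -0.0114  0.0636] x ang 99.0 tilt [ 0.0014 -0.0072] t 2.2
[{"rotation": [-0.1, 0.0, 0.1], "offset": [-6.1, 0.5, -0.8], "grip": 0}, {"rotation": [-0.2, -0.1, 0.1], "offset": [-6.1, 0.5, -0.8], "grip": 0}, {"rotation": [-0.1, 0.0, 0.2], "offset": [-6.1, 0.5, -0.8], "grip": 0}, {"rotation": [0.0, 0.0, -3.1], "offset": [-3.8, -0.5, 0.0], "grip": 0}, {"rotation": [0.0, 0.0, -3.0], "offset": [-3.7, -0.8, 0.0], "grip": 0}, {"rotation": [0.0, 0.0, -3.1], "offset": [-3.8, 
[... 621 characters left out ...]
.0, -3.1], "offset": [-3.7, -0.9, 0.0], "grip": 0}, {"rotation": [0.0, 0.0, -3.1], "offset": [-3.8, -0.6, 0.0], "grip": 0}]
[{"rotation": [0.0, 0.0, -3.0], "offset": [-3.7, -0.7, 0.0], "grip": 0}, {"rotation": [0.0, 0.0, -3.1], "offset": [-3.7, -1.0, 0.0], "grip": 0}, {"rotation": [0.0, 0.0, -3.0], "offset": [-3.8, -0.5, 0.0], "grip": 0}, {"rotation": [0.0, 0.0, -3.1], "offset": [-3.8, -0.8, 0.0], "grip": 0}, {"rotation": [0.0, 0.0, -3.0], "offset": [-3.7, -0.9, 0.0], "grip": 0}, {"rotation": [0.0, 0.0, -3.1], "offset": [-3.8, -0.6, 0.0], "grip": 0}, {"rotation": [0.0, 0.0, -3.0], "offset": [-3.7, -0.7, 0.0], "grip": 0}, {"rotation": [0.0, 0.0, -3.1], "offset": [-3.7, -1.0, 0.0], "grip": 0}]
```

View pics/top1c.png

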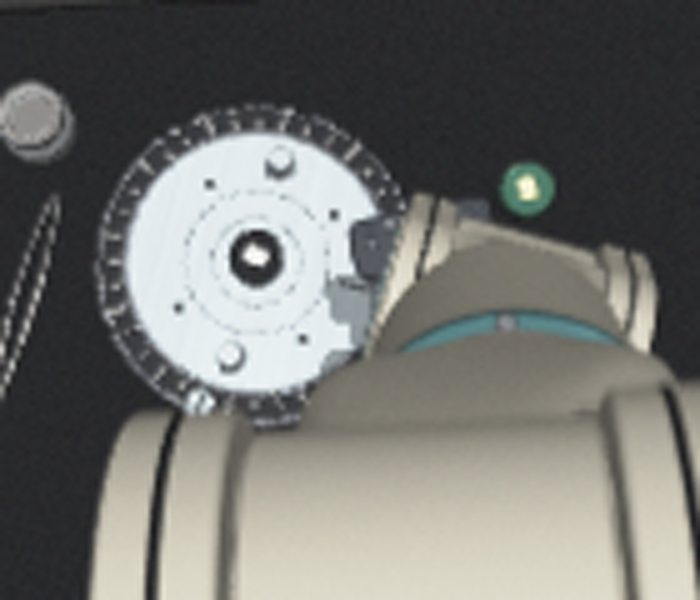

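View pics/side1c.png

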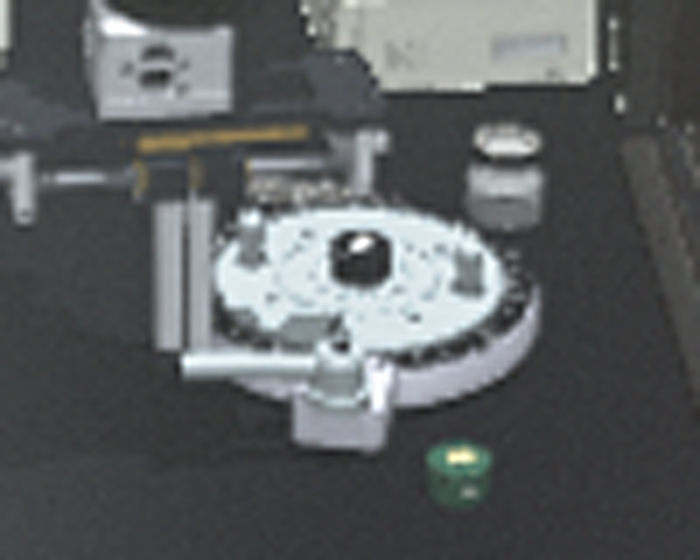

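The top crop shows the gripper over the lever, with the dial centre at (256,257) and the studs at (280,160) and (230,357). In the side crop the closed fingers (160–213, tips at row 350) stand just behind the lever's outer end (185,365). That is the right place to push from, a few mm towards the pivot.

>>> {"api": "play_rows", "payload": {
  "moves": [
    {"rotation": [0, 0, 0], "offset": [-5, 3, -1], "grip": 0},
    {"rotation": [0, 0, 0], "offset": [-5, 3, -1], "grip": 0},
    {"rotation": [0, 0, 0], "offset": [-5, 2, 0], "grip": 0},
    {"rotation": [0, 0, -3], "offset": [-4, 0, 0], "grip": 0},
    {"rotation": [0, 0, -3], "offset": [-4, 0, 0], "grip": 0},
    {"rotation": [0, 0, -3], "offset": [-4, -1, 0], "grip": 0},
    {"rotation": [0, 0, -3], "offset": [-4, -1, 0], "grip": 0},
    {"rotation": [0, 0, -3], "offset": [-4, -1, 0], "grip": 0}
  ]
}}

```text
time: 2.87
eef_pos: [0.4369, -0.0442, 0.0701]
eef_rot: [[-0.412, 0.911, 0.003], [0.911, 0.412, 0.001], [-0.0, 0.003, -1.0]]
contact_force: [0.0, 4.4, 0.6]
width: 0.005
gripper_force: 1.9
```

>>> {"api": "play_rows", "payload": {
  "moves": [
    {"rotation": [0, 0, -3], "offset": [-4, -1, 0], "grip": 0},
    {"rotation": [0, 0, -3], "offset": [-4, -1, 0], "grip": 0},
    {"rotation": [0, 0, -3], "offset": [-4, -1, 0], "grip": 0},
    {"rotation": [0, 0, -3], "offset": [-4, -1, 0], "grip": 0},
    {"rotation": [0, 0, -3], "offset": [-4, -1, 0], "grip": 0},
    {"rotation": [0, 0, -3], "offset": [-4, -1, 0], "grip": 0},
    {"rotation": [0, 0, -3], "offset": [-4, -1, 0], "grip": 0},
    {"rotation": [0, 0, -3], "offset": [-4, -1, 0], "grip": 0}
  ]
}}

```text
time: 3.53
eef_pos: [0.4475, -0.0748, 0.07]
eef_rot: [[-0.747, 0.665, 0.001], [0.665, 0.747, 0.0], [-0.0, 0.001, -1.0]]
contact_force: [-1.5, 3.9, 0.1]
width: 0.004
gripper_force: 1.8
```

Run:
```python
from plan import *
o=ctrl.get_obs();print(o["contact_force"].round(1))
plan([(.4580,-.095,.066,160,8)],0)
```

```text
[-1.5  3.9  0.1]
at [ 0.4475 -0.0748  0.07  ] x ang 138.3 tilt [-0.0003  0.0009] t 3.53
[{"rotation": [0.0, 0.0, -2.7], "offset": [-2.7, -1.0, 0.5], "grip": 0}, {"rotation": [0.0, 0.0, -2.7], "offset": [-2.6, -1.2, 0.5], "grip": 0}, {"rotation": [0.0, 0.0, -2.7], "offset": [-2.5, -1.2, 0.5], "grip": 0}, {"rotation": [0.0, 0.0, -2.7], "offset": [-2.5, -1.4, 0.5], "grip": 0}, {"rotation": [0.0, 0.0, -2.7], "offset": [-2.4, -1.5, 0.5], "grip": 0}, {"rotation": [0.0, 0.0, -2.7], "offset": [-2.4, -1.6, 0.5], "grip": 0}, {"rotation": [0.0, 0.0, -2.7], "offset": [-2.2, -1.7, 0.5], "grip": 0}, {"rotation": [0.0, 0.0, -2.8], "offset": [-2.2, -1.9, 0.5], "grip": 0}]
```

>>> {"api": "play_rows", "payload": {
  "moves": [
    {"rotation": [0, 0, -3], "offset": [-4, -1, 0.5], "grip": 0},
    {"rotation": [0, 0, -3], "offset": [-4, -1, 0.5], "grip": 0},
    {"rotation": [0, 0, -3], "offset": [-4, -1, 0.5], "grip": 0},
    {"rotation": [0, 0, -3], "offset": [-4, -1, 0.5], "grip": 0},
    {"rotation": [0, 0, -3], "offset": [-3, -1, 0.5], "grip": 0},
    {"rotation": [0, 0, -3], "offset": [-3, -1, 0.5], "grip": 0}
  ]
}}

```text
time: 4.03
eef_pos: [0.4572, -0.0914, 0.0665]
eef_rot: [[-0.916, 0.401, -0.009], [0.401, 0.916, 0.001], [0.009, -0.002, -1.0]]
contact_force: [-9.4, 8.5, 7.4]
width: 0.001
gripper_force: 6.0
```

Run:
```python
from plan import *
o=ctrl.get_obs();print(o["contact_force"].round(1))
# back off, lift, then to stud a (front), straddling: tool y tangential = 75 deg -> tool x 165
C=np.array([.509,.0823]); th=np.radians(164.5)
s=C+.055*np.array([np.cos(th),np.sin(th)]); print("stud",s)
p=o["eef_pos"]
plan([(p[0]-.012,p[1]+.004,.07,156,2),(p[0]-.02,p[1]+.02,.15,156,4),(s[0],s[1],.14,164.5,10)],34)
```

```text
[-9.4  8.5  7.4]
stud [0.45600033 0.09699811]
at [ 0.4572 -0.0914  0.0665] x ang 156.3 tilt [ 0.0085 -0.0024] t 4.03
[{"rotation": [-0.1, -0.2, 0.2], "offset": [6.3, -0.6, -1.7], "grip": 34}, {"rotation": [0.0, -0.3, 0.2], "offset": [6.3, -0.6, -1.7], "grip": 34}, {"rotation": [0.0, 0.0, 0.0], "offset": [3.5, 2.8, -20.0], "grip": 34}, {"rotation": [0.0, 0.0, 0.0], "offset": [3.4, 2.9, -20.0], "grip": 34}, {"rotation": [0.0, 0.0, 0.0], "offset": [3.5, 2.8, -20.0], "grip": 34}, {"rotation": [0.0, 0.0, 0.0], "offset": [3.4, 2.8, -20.0], "grip": 34}, {"rotation": [0.0, 0.0, -0.9], "offset": [5.1, 16.1, 1.0], "grip": 34}, {"rotation": [0.0, 0.0, -0.8], "offset": [4.9, 16.3, 1.0], "grip": 34}]
[{"rotation": [0.0, 0.0, -0.9], "offset": [4.7, 16.3, 1.0], "grip": 34}, {"rotation": [0.0, 0.0, -0.8], "offset": [4.4, 16.3, 1.0], "grip": 34}, {"rotation": [0.0, 0.0, -0.9], "offset": [4.2, 16.4, 0.9], "grip": 34}, {"rotation": [0.0, 0.0, -0.8], "offset": [3.9, 16.5, 1.0], "grip": 34}, {"rotation": [0.0, 0.0, -0.9], "offset": [3.7, 16.6, 1.0], "grip": 34}, {"rotation": [0.0, 0.0, -0.8], "offset": [3.5, 16.6, 1.0], "grip": 34}, {"rotation": [0.0, 0.0, -0.9], "offset": [3.2, 16.6, 1.0], "grip": 34}, {"rotation": [0.0, 0.0, -0.8], "offset": [2.9, 16.7, 1.0], "grip": 34}]
```

>>> {"api": "play_rows", "payload": {
  "moves": [
    {"rotation": [0, 0, 0], "offset": [9, -1, -1], "grip": 0},
    {"rotation": [0, 0, 0], "offset": [9, 0, -2], "grip": 0},
    {"rotation": [0, 0, 0], "offset": [4, 3, -20], "grip": 0},
    {"rotation": [0, 0, 0], "offset": [3, 3, -20], "grip": 0},
    {"rotation": [0, 0, 0], "offset": [3, 3, -20], "grip": 34},
    {"rotation": [0, 0, 0], "offset": [3, 3, -20], "grip": 34},
    {"rotation": [0, 0, -1], "offset": [5, 16, 1], "grip": 34},
    {"rotation": [0, 0, -1], "offset": [5, 16, 1], "grip": 34}
  ]
}}

```text
time: 4.7
eef_pos: [0.4428, -0.0379, 0.1489]
eef_rot: [[-0.927, 0.376, 0.006], [0.376, 0.927, -0.002], [-0.006, 0.001, -1.0]]
contact_force: [-0.1, 0.7, -0.1]
width: 0.252
gripper_force: 0.0
```

>>> {"api": "play_rows", "payload": {
  "moves": [
    {"rotation": [0, 0, -1], "offset": [4, 16, 1], "grip": 34},
    {"rotation": [0, 0, -1], "offset": [4, 16, 1], "grip": 34},
    {"rotation": [0, 0, -1], "offset": [4, 16, 1], "grip": 34},
    {"rotation": [0, 0, -1], "offset": [4, 16, 1], "grip": 34},
    {"rotation": [0, 0, -1], "offset": [3, 16, 1], "grip": 34},
    {"rotation": [0, 0, -1], "offset": [3, 16, 1], "grip": 34},
    {"rotation": [0, 0, 0], "offset": [2, 12, 1], "grip": 34},
    {"rotation": [0, 0, 0], "offset": [0, 0, 0], "grip": 34}
  ]
}}

```text
time: 5.37
eef_pos: [0.4548, 0.0754, 0.1405]
eef_rot: [[-0.963, 0.271, 0.003], [0.271, 0.963, 0.001], [-0.003, 0.002, -1.0]]
contact_force: [0.6, -0.1, 0.8]
width: 0.357
gripper_force: 0.0
```

Run:
```python
from plan import *
o=ctrl.get_obs();print(o["contact_force"].round(1),o["width"]*94)
plan([(.456,.097,.14,164.5,3),(.456,.097,.066,164.5,5)],34)
```

```text
[ 0.6 -0.1  0.8] 33.60380499540602
at [0.4548 0.0754 0.1405] x ang 164.3 tilt [-0.0027  0.002 ] t 5.37
[{"rotation": [0.0, 0.1, -0.1], "offset": [1.6, 7.1, 0.2], "grip": 34}, {"rotation": [0.1, 0.0, -0.1], "offset": [1.5, 7.0, 0.1], "grip": 34}, {"rotation": [0.0, 0.1, 0.0], "offset": [1.6, 7.1, 0.2], "grip": 34}, {"rotation": [0.0, 0.0, 0.0], "offset": [0.0, 0.0, 14.8], "grip": 34}, {"rotation": [0.0, 0.0, 0.0], "offset": [0.0, 0.0, 14.8], "grip": 34}, {"rotation": [0.0, 0.0, 0.0], "offset": [-0.1, 0.0, 14.8], "grip": 34}, {"rotation": [0.0, 0.0, 0.0], "offset": [0.0, 0.0, 14.8], "grip": 34}, {"rotation": [0.0, 0.0, 0.0], "offset": [0.0, -0.1, 14.8], "grip": 34}]
```

>>> {"api": "play_rows", "payload": {
  "moves": [
    {"rotation": [0, 0, 0], "offset": [1.5, 7, 0], "grip": 34},
    {"rotation": [0, 0, 0], "offset": [1.5, 7, 0], "grip": 34},
    {"rotation": [0, 0, 0], "offset": [1.5, 7, 0], "grip": 34},
    {"rotation": [0, 0, 0], "offset": [0, 0, 15], "grip": 34},
    {"rotation": [0, 0, 0], "offset": [0, 0, 15], "grip": 34},
    {"rotation": [0, 0, 0], "offset": [0, 0, 15], "grip": 34},
    {"rotation": [0, 0, 0], "offset": [0, 0, 15], "grip": 34},
    {"rotation": [0, 0, 0], "offset": [0, 0, 14], "grip": 34}
  ]
}}

```text
time: 6.03
eef_pos: [0.4556, 0.0942, 0.0649]
eef_rot: [[-0.961, 0.275, 0.0], [0.275, 0.961, -0.0], [-0.0, -0.0, -1.0]]
contact_force: [-1.0, -0.8, -0.7]
width: 0.364
gripper_force: 0.0
```

Run:
```python
from plan import *
im=get_image("side")[170:250,270:370]
cv2.imwrite("pics/side2c.png",cv2.resize(im,None,fx=7,fy=7,interpolation=cv2.INTER_CUBIC))
o=ctrl.get_obs();print(o["contact_force"].round(1),o["width"]*94)
C=np.array([.509,.0823]); w=[]
# pushing pad trails: tool centre leads the stud by (17-7)=10 mm ~ 10.4 deg
for a in (164.5,150,130,110,90,70): 
    t=np.radians(a); w.append((C[0]+.055*np.cos(t),C[1]+.055*np.sin(t),.067,a,1 if a==164.5 else 4 if a==150 else 5))
plan(w,34)
```

```text
[-0.3 -0.3 -2.2] 34.008031821460925
at [0.4543 0.0939 0.0629] x ang 164.1 tilt [ 0.0027 -0.0018] t 6.08
[{"rotation": [-0.1, -0.2, -0.4], "offset": [-0.8, 3.4, -4.1], "grip": 34}, {"rotation": [0.0, 0.0, 3.6], "offset": [-0.4, 3.4, 0.0], "grip": 34}, {"rotation": [0.0, 0.0, 3.6], "offset": [-0.3, 3.5, 0.0], "grip": 34}, {"rotation": [0.0, 0.0, 3.6], "offset": [0.0, 3.5, 0.0], "grip": 34}, {"rotation": [0.0, 0.0, 3.7], "offset": [0.3, 3.4, 0.0], "grip": 34}, {"rotation": [0.0, 0.0, 4.0], "offset": [-0.7, 3.8, 0.0], "grip": 34}, {"rotation": [0.0, 0.0, 4.0], "offset": [-0.4, 3.8, 0.0], "grip": 34}, {"rotation": [0.0, 0.0, 4.0], "offset": [-0.1, 3.8, 0.0], "grip": 34}]
[{"rotation": [0.0, 0.0, 4.0], "offset": [0.1, 3.8, 0.0], "grip": 34}, {"rotation": [0.0, 0.0, 4.0], "offset": [0.4, 3.8, 0.0], "grip": 34}, {"rotation": [0.0, 0.0, 4.0], "offset": [-0.7, 3.8, 0.0], "grip": 34}, {"rotation": [0.0, 0.0, 4.0], "offset": [-0.3, 3.8, 0.0], "grip": 34}, {"rotation": [0.0, 0.0, 4.0], "offset": [-0.2, 3.8, 0.0], "grip": 34}, {"rotation": [0.0, 0.0, 4.0], "offset": [0.2, 3.8, 0.0], "grip": 34}, {"rotation": [0.0, 0.0, 4.0], "offset": [0.4, 3.8, 0.0], "grip": 34}, {"rotation": [0.0, 0.0, 4.0], "offset": [-0.7, 3.8, 0.0], "grip": 34}]
[{"rotation": [0.0, 0.0, 4.0], "offset": [-0.4, 3.8, 0.0], "grip": 34}, {"rotation": [0.0, 0.0, 4.0], "offset": [-0.1, 3.8, 0.0], "grip": 34}, {"rotation": [0.0, 0.0, 4.0], "offset": [0.1, 3.8, 0.0], "grip": 34}, {"rotation": [0.0, 0.0, 4.0], "offset": [0.4, 3.8, 0.1], "grip": 34}, {"rotation": [0.0, 0.0, 4.0], "offset": [-0.7, 3.8, 0.0], "grip": 34}, {"rotation": [0.0, 0.0, 4.0], "offset": [-0.3, 3.8, 0.0], "grip": 34}, {"rotation": [0.0, 0.0, 4.0], "offset": [-0.2, 3.8, 0.0], "grip": 34}, {"rotation": [0.0, 0.0, 4.0], "offset": [0.2, 3.8, 0.0], "grip": 34}]
[{"rotation": [0.0, 0.0, 4.0], "offset": [0.4, 3.8, 0.0], "grip": 34}]
```

View pics/side2c.png

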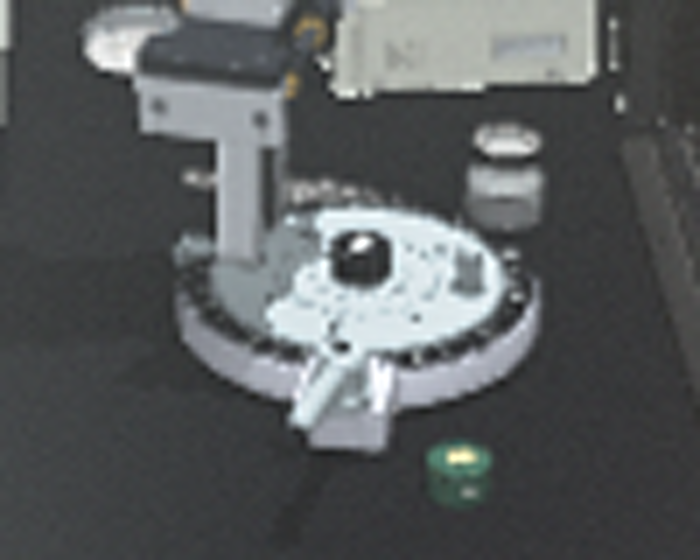

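The side crop shows the gripper straddling stud_a, with the near finger at (240,255). The lever has swung out and points to about (300,420). I'll check its angle by projection before I turn the dial.

Run:
```python
from h import *
piv=np.array([.4955,-.0345,.0535])
for c in (.6,.7,.8,.9,1.0,1.1):
    th=-2.995+c; print(c,((proj("side",[piv+.069*np.array([np.cos(th),np.sin(th),0]),piv])-[270-.43,170-.43])*7).round(0).tolist())
```

```text
0.6 [[241.0, 410.0], [349.0, 356.0]]
0.7 [[252.0, 415.0], [349.0, 356.0]]
0.8 [[264.0, 420.0], [349.0, 356.0]]
0.9 [[278.0, 424.0], [349.0, 356.0]]
1.0 [[292.0, 428.0], [349.0, 356.0]]
1.1 [[306.0, 431.0], [349.0, 356.0]]
```

>>> {"api": "play_rows", "payload": {
  "moves": [
    {"rotation": [0, 0, 0], "offset": [-1, 3, -4], "grip": 34},
    {"rotation": [0, 0, 3.6], "offset": [-0.4, 3.4, 0], "grip": 34},
    {"rotation": [0, 0, 3.6], "offset": [-0.3, 3.5, 0], "grip": 34},
    {"rotation": [0, 0, 3.6], "offset": [0, 3.5, 0], "grip": 34},
    {"rotation": [0, 0, 3.6], "offset": [0, 3.5, 0], "grip": 34},
    {"rotation": [0, 0, 4], "offset": [-0.2, 3.8, 0], "grip": 34},
    {"rotation": [0, 0, 4], "offset": [-0.1, 3.8, 0], "grip": 34},
    {"rotation": [0, 0, 4], "offset": [-0.1, 3.8, 0], "grip": 34}
  ]
}}

```text
time: 6.75
eef_pos: [0.4703, 0.1187, 0.0708]
eef_rot: [[-0.737, 0.676, 0.001], [0.676, 0.737, 0.0], [-0.001, 0.001, -1.0]]
contact_force: [-0.8, -1.9, -0.5]
width: 0.361
gripper_force: 0.7
```

Run:
```python
from plan import *
o=ctrl.get_obs();print(o["contact_force"].round(1),o["width"]*94)
p=o["eef_pos"][:2]-[.509,.0823];print(np.hypot(*p),np.degrees(np.arctan2(p[1],p[0])))
```

```text
[-0.8 -1.9 -0.5] 33.97720663840162
0.05318433748670739 136.74009511105533
```

>>> {"api": "play_rows", "payload": {
  "moves": [
    {"rotation": [0, 0, 4], "offset": [0.1, 3.8, 1], "grip": 34},
    {"rotation": [0, 0, 4], "offset": [0.1, 3.8, 1], "grip": 34},
    {"rotation": [0, 0, 4], "offset": [0, 3.8, 1], "grip": 34},
    {"rotation": [0, 0, 4], "offset": [0, 3.8, 0], "grip": 34},
    {"rotation": [0, 0, 4], "offset": [0, 3.8, 0], "grip": 34},
    {"rotation": [0, 0, 4], "offset": [0, 3.8, 0], "grip": 34},
    {"rotation": [0, 0, 4], "offset": [0, 3.8, 0], "grip": 34},
    {"rotation": [0, 0, 4], "offset": [0, 3.8, 0], "grip": 34}
  ]
}}

```text
time: 7.42
eef_pos: [0.4945, 0.1359, 0.0677]
eef_rot: [[-0.267, 0.964, -0.0], [0.964, 0.267, 0.001], [0.001, 0.0, -1.0]]
contact_force: [-1.2, -1.3, -0.3]
width: 0.361
gripper_force: 0.7
```

Run:
```python
from plan import *
o=ctrl.get_obs();print(o["contact_force"].round(1),o["eef_pos"])
p=o["eef_pos"][:2]-[.509,.0823];print(np.hypot(*p),np.degrees(np.arctan2(p[1],p[0])))
plan([(.509+.055*np.cos(np.radians(a)),.0823+.055*np.sin(np.radians(a)),.068,a,4) for a in (90,76)],34)
```

```text
[-1.2 -1.3 -0.3] [0.49450697 0.13588204 0.06774818]
0.055507505224545506 105.13536784031024
at [0.4945 0.1359 0.0677] x ang 105.5 tilt [0.0011 0.0001] t 7.42
[{"rotation": [0.0, 0.0, 3.9], "offset": [-0.6, 3.6, -0.1], "grip": 34}, {"rotation": [0.0, 0.0, 3.8], "offset": [-0.4, 3.6, 0.0], "grip": 34}, {"rotation": [0.0, 0.0, 3.9], "offset": [-0.1, 3.6, -0.1], "grip": 34}, {"rotation": [0.0, -0.1, 3.9], "offset": [0.1, 3.7, -0.1], "grip": 34}, {"rotation": [0.0, 0.0, 3.5], "offset": [-0.4, 3.3, 0.0], "grip": 34}, {"rotation": [0.0, 0.0, 3.5], "offset": [-0.2, 3.4, 0.0], "grip": 34}, {"rotation": [0.0, 0.0, 3.5], "offset": [0.0, 3.3, 0.0], "grip": 34}, {"rotation": [0.0, 0.0, 3.5], "offset": [0.2, 3.4, 0.0], "grip": 34}]
```

>>> {"api": "play_rows", "payload": {
  "moves": [
    {"rotation": [0, 0, 4], "offset": [-0.3, 3.7, 0], "grip": 34},
    {"rotation": [0, 0, 4], "offset": [-0.3, 3.7, 0], "grip": 34},
    {"rotation": [0, 0, 4], "offset": [-0.2, 3.7, 0], "grip": 34},
    {"rotation": [0, 0, 4], "offset": [-0.2, 3.7, 0], "grip": 34},
    {"rotation": [0, 0, 4], "offset": [-0.1, 3.7, 0], "grip": 34},
    {"rotation": [0, 0, 4], "offset": [-0.1, 3.7, 0], "grip": 34},
    {"rotation": [0, 0, 4], "offset": [0, 3.7, 0], "grip": 34},
    {"rotation": [0, 0, 0], "offset": [0, 0, 0], "grip": 34}
  ]
}}

```text
time: 8.08
eef_pos: [0.5211, 0.1368, 0.0677]
eef_rot: [[0.215, 0.977, 0.001], [0.977, -0.215, 0.002], [0.002, 0.001, -1.0]]
contact_force: [0.1, -0.9, 0.7]
width: 0.365
gripper_force: 0.0
```

Run:
```python
from plan import *
im=get_image("top"); cv2.imwrite("pics/top3.png",im); im=im[160:250,260:380]
cv2.imwrite("pics/top3c.png",cv2.resize(im,None,fx=6.5,fy=6.5,interpolation=cv2.INTER_CUBIC))
o=ctrl.get_obs();print(o["contact_force"].round(1),o["eef_pos"])
p=o["eef_pos"][:2]-[.509,.0823];print(np.hypot(*p),np.degrees(np.arctan2(p[1],p[0])))
```

```text
[-0.7 -0.2 -0.8] [0.52096463 0.13684859 0.0675797 ]
0.0558453288114719 77.6287079996347
```

View pics/top3c.png

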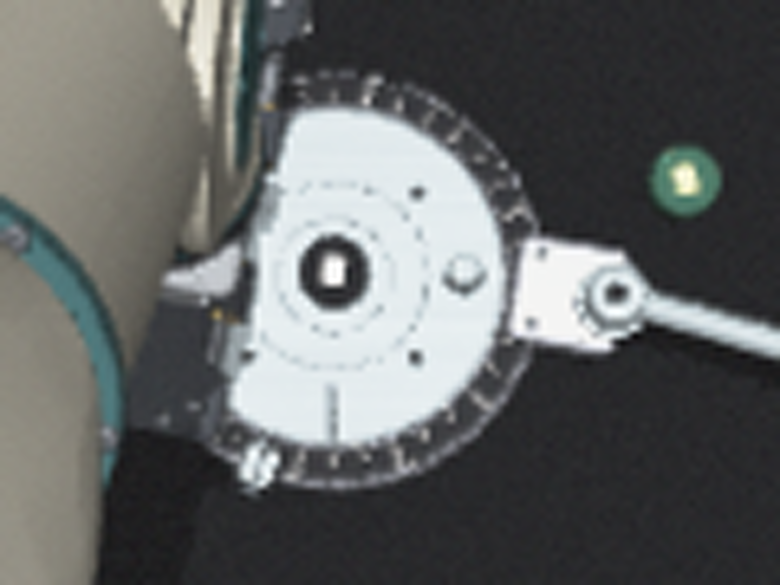

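The top crop shows the index line at (332,385)–(332,441), the marker centred at about (260,466), and stud_b at (465,270). The table has not moved and the lever is fully out. The index still has about 20° to go.

```bash
cat > ang.py <<'E'
from h import *
import sys
def ctr(im,u,v,r,th):
    g=im.min(axis=2).astype(float); ys,xs=np.mgrid[:400,:640]
    k=((xs-u)**2+(ys-v)**2<r*r); w=np.where(k,np.clip(g-th,0,None),0); return (w*xs).sum()/w.sum(),(w*ys).sum()/w.sum()
def A(p,C): return np.degrees(np.arctan2(p[1]-C[1],p[0]-C[0]))
E
python3 - <<'E'
from ang import *
im=cv2.imread("pics/top3.png"); im0=cv2.imread("pics/top0.png")
P=lambda u,v,z: onz("top",(u+.5)/6.5+260-.5,(v+.5)/6.5+160-.5,z)
C=P(334,276,.03)[:2]
sb=P(465,270,.055)[:2];sb0=P(365,140,.055)[:2];sa0=P(300,395,.055)[:2]; print("C",C,"mid studs",(sb0+sa0)/2)
for c in (C,(sb0+sa0)/2):
  print("idx",A(P(332,441,.03),c)%360,A(P(332,390,.03),c)%360,"sb-90",(A(sb,c)-90)%360)
  for i in (im,im0):
    m=ctr(i,299.8,231.8,5,130); print(m,A(onz("top",*m,.031),c)%360)
  print("line",A(P(268,447,.03),c)%360,A(P(250,487,.031),c)%360)
E
python3 - <<'E'
import cv2
im=cv2.imread("pics/top3.png")[212:242,285:325]
cv2.imwrite("pics/mk.png",cv2.resize(im,None,fx=18,fy=18,interpolation=cv2.INTER_CUBIC))
E
```

```text
C [0.50906262 0.08261139] mid studs [0.50953949 0.08230874]
idx 177.9164857291968 177.60917246530445 sb-90 177.3708326369591
(np.float64(299.4455494778717), np.float64(231.19791148682248)) 157.24807871314437
(np.float64(299.39634801288935), np.float64(231.01127819548873)) 157.03939617083324
line 157.63869924639684 157.08605024061953
idx 177.6841799630737 177.27799942165618 sb-90 176.85729370882063
(np.float64(299.4455494778717), np.float64(231.19791148682248)) 157.1853833718019
(np.float64(299.39634801288935), np.float64(231.01127819548873)) 156.97774324690158
line 157.56629756468257 157.03062336641133
```

View pics/mk.png

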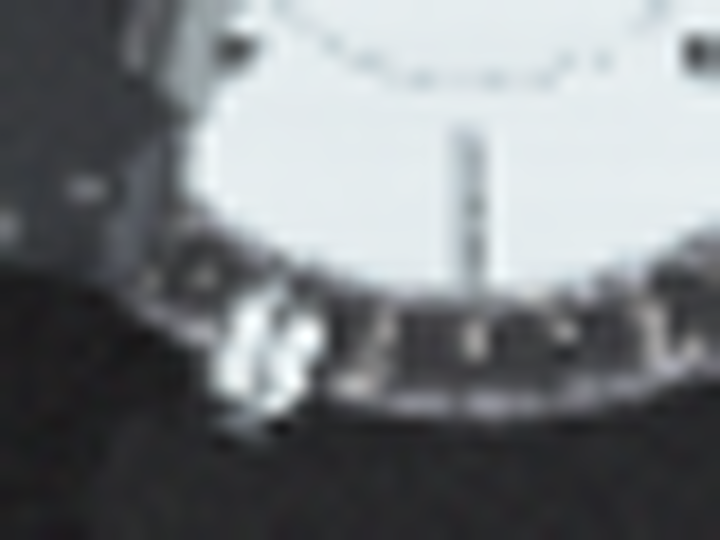

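The close crop shows the index line at (472,135)–(475,285) and the marker saddle at (215–325, 295–430), with its scribed line through about (270,350). The index has about 20° left to turn. I'll turn 18° and then measure again.

Run:
```python
from plan import *
plan([(.509+.0555*np.cos(np.radians(a)),.0823+.0555*np.sin(np.radians(a)),.068,a,3) for a in (68.6,59.5)],34)
```

```text
at [0.521  0.1368 0.0676] x ang 77.8 tilt [0.0018 0.0011] t 8.13
[{"rotation": [0.0, 0.0, 3.1], "offset": [-0.4, 2.9, -0.1], "grip": 34}, {"rotation": [0.0, -0.1, 3.0], "offset": [-0.1, 2.9, -0.2], "grip": 34}, {"rotation": [0.1, 0.0, 3.1], "offset": [-0.1, 2.9, -0.1], "grip": 34}, {"rotation": [0.0, 0.0, 3.0], "offset": [-0.2, 2.9, 0.0], "grip": 34}, {"rotation": [0.0, 0.0, 3.0], "offset": [-0.1, 3.0, 0.0], "grip": 34}, {"rotation": [0.0, 0.0, 3.1], "offset": [0.1, 2.9, 0.0], "grip": 34}]
```

>>> {"api": "play_rows", "payload": {
  "moves": [
    {"rotation": [0, 0, 3], "offset": [-0.3, 2.9, 0], "grip": 34},
    {"rotation": [0, 0, 3], "offset": [-0.2, 2.9, 0], "grip": 34},
    {"rotation": [0, 0, 3], "offset": [-0.1, 2.9, 0], "grip": 34},
    {"rotation": [0, 0, 3], "offset": [-0.1, 2.9, 0], "grip": 34},
    {"rotation": [0, 0, 3], "offset": [-0.1, 2.9, 0], "grip": 34},
    {"rotation": [0, 0, 3], "offset": [0, 2.9, 0], "grip": 34},
    {"rotation": [0, 0, 0], "offset": [0, 0, 0], "grip": 34},
    {"rotation": [0, 0, 0], "offset": [0, 0, 0], "grip": 34}
  ]
}}

```text
time: 8.8
eef_pos: [0.5365, 0.1301, 0.067]
eef_rot: [[0.502, 0.865, 0.001], [0.865, -0.502, 0.001], [0.001, -0.0, -1.0]]
contact_force: [-0.7, 0.6, 0.9]
width: 0.362
gripper_force: 0.2
```

Run:
```python
from ang import *
im=get_image("top"); cv2.imwrite("pics/top4.png",im)
c=im[195:240,285:345]
cv2.imwrite("pics/top4c.png",cv2.resize(c,None,fx=13,fy=13,interpolation=cv2.INTER_CUBIC))
o=ctrl.get_obs();print(o["contact_force"].round(1),o["eef_pos"])
p=o["eef_pos"][:2]-[.509,.0823];print(np.hypot(*p),np.degrees(np.arctan2(p[1],p[0])))
```

```text
[-1.1  0.5 -0. ] [0.53640524 0.12992915 0.06688823]
0.05495073166588973 60.08439652899429
```

View pics/top4c.png

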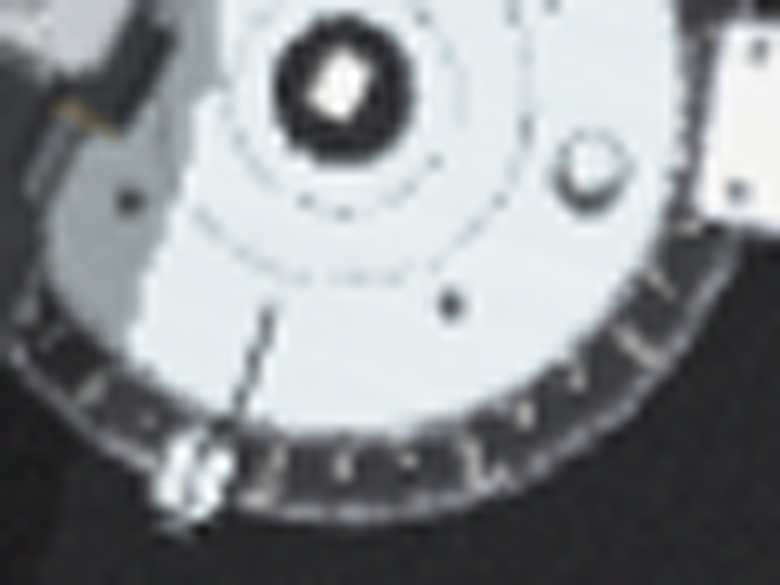

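The close crop shows the index line running from (270,310) to (228,425). It points at the right half of the marker saddle, which is centred at about (194,478). A small remainder is left, which I'll measure by code.

```bash
cat > meas.py <<'E'
from ang import *
def meas(im,lo,hi):
    # darkest angle on the dial at radii 53..70 mm, sampled by projecting world circle points
    C=np.array([.5092,.0824]); g=cv2.cvtColor(im,cv2.COLOR_BGR2GRAY).astype(np.float32)
    th=np.radians(np.arange(lo,hi,.25)); rs=np.linspace(.054,.067,14); s=[]
    for r in rs:
        q=proj("top",np.c_[C[0]+r*np.cos(th),C[1]+r*np.sin(th),0*th+.03]).astype(np.float32)
        s.append(cv2.remap(g,q[None,:,0].copy(),q[None,:,1].copy(),cv2.INTER_LINEAR)[0])
    s=np.mean(s,0); d=np.clip(np.median(s)-s-10,0,None); i=d.argmax(); k=abs(np.degrees(th)-np.degrees(th[i]))<4
    a=(np.degrees(th)*d*k).sum()/(d*k).sum()
    rs=np.linspace(.078,.092,14); s2=[]
    for r in rs:
        q=proj("top",np.c_[C[0]+r*np.cos(th),C[1]+r*np.sin(th),0*th+.031]).astype(np.float32)
        s2.append(cv2.remap(g,q[None,:,0].copy(),q[None,:,1].copy(),cv2.INTER_LINEAR)[0])
    s2=np.mean(s2,0)
    return a,np.c_[np.degrees(th),s2]
E
python3 - <<'E'
from meas import *
for f,lo,hi in(("top4",148,172),("top3",168,190)):
    a,p=meas(cv2.imread(f"pics/{f}.png"),lo,hi); print(f,"index",a)
for f in ("top0","top3","top4"):
    a,p=meas(cv2.imread(f"pics/{f}.png"),148,168); print([(float(x),int(y)) for x,y in p[::3]])
E
```

```text
top4 index 159.8279447792945
top3 index 177.7287707442442
[(148.0, 98), (148.75, 91), (149.5, 85), (150.25, 91), (151.0, 110), (151.75, 139), (152.5, 171), (153.25, 197), (154.0, 210), (154.75, 208), (155.5, 191), (156.25, 166), (157.0, 159), (157.75, 178), (158.5, 202), (159.25, 210), (160.0, 200), (160.75, 172), (161.5, 128), (162.25, 92), (163.0, 74), (163.75, 75), (164.5, 85), (165.25, 99), (166.0, 115), (166.75, 126), (167.5, 125)]
[(148.0, 83), (148.75, 85), (149.5, 88), (150.25, 95), (151.0, 105), (151.75, 123), (152.5, 153), (153.25, 187), (154.0, 210), (154.75, 216), (155.5, 206), (156.25, 185), (157.0, 169), (157.75, 177), (158.5, 196), (159.25, 208), (160.0, 207), (160.75, 188), (161.5, 144), (162.25, 97), (163.0, 72), (163.75, 73), (164.5, 80), (165.25, 92), (166.0, 104), (166.75, 110), (167.5, 113)]
[(148.0, 89), (148.75, 88), (149.5, 89), (150.25, 95), (151.0, 105), (151.75, 123), (152.5, 153), (153.25, 186), (154.0, 209), (154.75, 215), (155.5, 207), (156.25, 185), (157.0, 170), (157.75, 177), (158.5, 196), (159.25, 208), (160.0, 207), (160.75, 188), (161.5, 145), (162.25, 98), (163.0, 73), (163.75, 73), (164.5, 81), (165.25, 92), (166.0, 103), (166.75, 109), (167.5, 112)]meas.py:10: RuntimeWarning: invalid value encountered in scalar divide
  a=(np.degrees(th)*d*k).sum()/(d*k).sum()
```

>>> {"api": "play_rows", "payload": {
  "moves": [
    {"rotation": [0, 0, 1.4], "offset": [0, 1.3, 0], "grip": 34},
    {"rotation": [0, 0, 1.4], "offset": [0, 1.3, 0], "grip": 34},
    {"rotation": [0, 0, 0], "offset": [0, 0, 0], "grip": 34},
    {"rotation": [0, 0, 0], "offset": [0, 0, 0], "grip": 34}
  ]
}}

```text
time: 9.18
eef_pos: [0.5386, 0.1283, 0.0665]
eef_rot: [[0.546, 0.838, 0.0], [0.838, -0.546, 0.0], [0.0, -0.0, -1.0]]
contact_force: [-0.9, 0.5, 1.8]
width: 0.359
gripper_force: 0.6
```

Run:
```python
from meas import *
im=get_image("top"); cv2.imwrite("pics/top5.png",im)
a,p=meas(im,148,168); print("index",a); k=(p[:,0]>155.5)&(p[:,0]<159); print(p[k][p[k][:,1].argmin()])
print(ctrl.get_obs()["contact_force"])
```

```text
index 157.025484870872
[157.         170.09382629]
[-0.98906997  1.60787314  0.90102989]
```

The index now reads 157.03° and the marker line 157.0°, so they are aligned. I'll back off, lift away and go round to the far side of the lever.

>>> {"api": "play_rows", "payload": {
  "moves": [
    {"rotation": [0, 0, 0], "offset": [0, -4, 0], "grip": 34},
    {"rotation": [0, 0, 0], "offset": [0, -3, 0], "grip": 34},
    {"rotation": [0, 0, 0], "offset": [0, 0, -8], "grip": 34},
    {"rotation": [0, 0, 0], "offset": [0, 0, -15], "grip": 34},
    {"rotation": [0, 0, 0], "offset": [0, 0, -20], "grip": 34},
    {"rotation": [0, 0, 0], "offset": [0, 0, -20], "grip": 34},
    {"rotation": [0, 0, 0], "offset": [0, 0, -20], "grip": 34}
  ]
}}

```text
time: 9.82
eef_pos: [0.5327, 0.1315, 0.1508]
eef_rot: [[0.546, 0.837, 0.0], [0.837, -0.546, -0.0], [-0.0, 0.0, -1.0]]
contact_force: [0.0, -0.1, -0.9]
width: 0.363
gripper_force: 0.0
```

Run:
```python
from plan import *
plan([(.4975,-.1042,.15,160.5,16),(.4975,-.1042,.069,160.5,6)],0)
```

```text
at [0.5327 0.1315 0.1508] x ang 56.9 tilt [-0.0002  0.0005] t 9.82
[{"rotation": [0.0, 0.0, -6.5], "offset": [-13.5, 6.2, 0.1], "grip": 0}, {"rotation": [0.0, 0.0, -6.5], "offset": [-14.2, 4.6, 0.0], "grip": 0}, {"rotation": [0.0, 0.0, -6.4], "offset": [-14.6, 3.0, 0.1], "grip": 0}, {"rotation": [0.0, 0.0, -6.5], "offset": [-14.8, 1.4, 0.0], "grip": 0}, {"rotation": [0.0, 0.0, -6.5], "offset": [-14.9, -0.3, 0.1], "grip": 0}, {"rotation": [0.0, 0.0, -6.5], "offset": [-14.8, -2.0, 0.0], "grip": 0}, {"rotation": [0.0, 0.0, -6.4], "offset": [-14.4, -3.7, 0.1], "grip": 0}, {"rotation": [0.0, 0.0, -6.5], "offset": [-14.0, -5.3, 0.1], "grip": 0}]
[{"rotation": [0.0, 0.0, -6.5], "offset": [-13.2, -6.8, 0.0], "grip": 0}, {"rotation": [0.0, 0.0, -6.5], "offset": [-12.4, -8.2, 0.1], "grip": 0}, {"rotation": [0.0, 0.0, -6.4], "offset": [-11.4, -9.6, 0.0], "grip": 0}, {"rotation": [0.0, 0.0, -6.5], "offset": [-10.2, -10.9, 0.1], "grip": 0}, {"rotation": [0.0, 0.0, -6.5], "offset": [-9.0, -11.9, 0.0], "grip": 0}, {"rotation": [0.0, 0.0, -6.5], "offset": [-7.5, -12.8, 0.1], "grip": 0}, {"rotation": [0.0, 0.0, -6.4], "offset": [-6.1, -13.6, 0.1], "grip": 0}, {"rotation": [0.0, 0.0, -6.5], "offset": [-4.5, -14.2, 0.0], "grip": 0}]
[{"rotation": [0.0, 0.0, 0.0], "offset": [0.0, 0.0, 13.5], "grip": 0}, {"rotation": [0.0, 0.0, 0.0], "offset": [0.0, 0.0, 13.5], "grip": 0}, {"rotation": [0.0, 0.0, 0.0], "offset": [0.0, 0.0, 13.5], "grip": 0}, {"rotation": [0.0, 0.0, 0.0], "offset": [0.0, 0.0, 13.5], "grip": 0}, {"rotation": [0.0, 0.0, 0.0], "offset": [0.1, 0.0, 13.5], "grip": 0}, {"rotation": [0.0, 0.0, 0.0], "offset": [0.0, 0.0, 13.5], "grip": 0}]
```

>>> {"api": "play_rows", "payload": {
  "moves": [
    {"rotation": [0, 0, -6.5], "offset": [-13.5, 6, 0], "grip": 0},
    {"rotation": [0, 0, -6.5], "offset": [-14, 4.5, 0], "grip": 0},
    {"rotation": [0, 0, -6.5], "offset": [-14.5, 3, 0], "grip": 0},
    {"rotation": [0, 0, -6.5], "offset": [-15, 1.5, 0], "grip": 0},
    {"rotation": [0, 0, -6.5], "offset": [-15, 0, 0], "grip": 0},
    {"rotation": [0, 0, -6.5], "offset": [-15, -2, 0], "grip": 0},
    {"rotation": [0, 0, -6.5], "offset": [-14.5, -3.5, 0], "grip": 0},
    {"rotation": [0, 0, -6.5], "offset": [-14, -5, 0], "grip": 0}
  ]
}}

```text
time: 10.48
eef_pos: [0.516, 0.0127, 0.1501]
eef_rot: [[-0.329, 0.944, 0.001], [0.944, 0.329, -0.001], [-0.001, 0.001, -1.0]]
contact_force: [-0.1, -0.1, 0.1]
width: 0.002
gripper_force: 0.0
```

>>> {"api": "play_rows", "payload": {
  "moves": [
    {"rotation": [0, 0, -6.5], "offset": [-13, -7, 0], "grip": 0},
    {"rotation": [0, 0, -6.5], "offset": [-12.5, -8, 0], "grip": 0},
    {"rotation": [0, 0, -6.5], "offset": [-11.5, -9.5, 0], "grip": 0},
    {"rotation": [0, 0, -6.5], "offset": [-10, -11, 0], "grip": 0},
    {"rotation": [0, 0, -6.5], "offset": [-9, -12, 0], "grip": 0},
    {"rotation": [0, 0, -6.5], "offset": [-7.5, -13, 0], "grip": 0},
    {"rotation": [0, 0, -6.5], "offset": [-6, -13.5, 0], "grip": 0},
    {"rotation": [0, 0, -6], "offset": [-4.5, -14, 0], "grip": 0}
  ]
}}

```text
time: 11.15
eef_pos: [0.4987, -0.1052, 0.15]
eef_rot: [[-0.944, 0.331, 0.001], [0.331, 0.944, -0.001], [-0.001, -0.001, -1.0]]
contact_force: [0.1, -0.6, -0.3]
width: 0.001
gripper_force: 0.0
```

Run:
```python
from plan import *
plan([(.4975,-.1042,.10,160.5,2),(.4975,-.1042,.069,160.5,6)],0)
im=get_image("side")[180:250,270:370]
cv2.imwrite("pics/side6c.png",cv2.resize(im,None,fx=7,fy=7,interpolation=cv2.INTER_CUBIC))
print(((proj("side",[[.4975,-.1042,.044]])-[270-.43,180-.43])*7))
```

```text
at [ 0.4987 -0.1052  0.15  ] x ang 160.7 tilt [-0.001  -0.0009] t 11.15
[{"rotation": [0.0, 0.0, 0.1], "offset": [0.7, 0.3, 25.0], "grip": 0}, {"rotation": [0.0, 0.1, 0.1], "offset": [0.8, 0.3, 25.0], "grip": 0}, {"rotation": [0.0, 0.0, 0.0], "offset": [0.0, 0.0, 5.2], "grip": 0}, {"rotation": [0.0, 0.0, 0.0], "offset": [0.0, 0.0, 5.1], "grip": 0}, {"rotation": [0.0, 0.0, 0.0], "offset": [0.0, 0.0, 5.2], "grip": 0}, {"rotation": [0.0, 0.0, 0.0], "offset": [0.0, 0.0, 5.2], "grip": 0}, {"rotation": [0.0, 0.0, 0.0], "offset": [0.0, 0.0, 5.1], "grip": 0}, {"rotation": [0.0, 0.0, 0.0], "offset": [0.0, 0.0, 5.2], "grip": 0}]
[[360.14264389 383.99728017]]
```

>>> {"api": "play_rows", "payload": {
  "moves": [
    {"rotation": [0, 0, 0], "offset": [0, 0, 20], "grip": 0},
    {"rotation": [0, 0, 0], "offset": [0, 0, 20], "grip": 0},
    {"rotation": [0, 0, 0], "offset": [0, 0, 12], "grip": 0},
    {"rotation": [0, 0, 0], "offset": [0, 0, 10], "grip": 0},
    {"rotation": [0, 0, 0], "offset": [0, 0, 10], "grip": 0},
    {"rotation": [0, 0, 0], "offset": [0, 0, 9], "grip": 0},
    {"rotation": [0, 0, 0], "offset": [0, 0, 0], "grip": 0}
  ]
}}

```text
time: 11.78
eef_pos: [0.4981, -0.1035, 0.0672]
eef_rot: [[-0.942, 0.336, -0.002], [0.336, 0.942, 0.0], [0.002, -0.001, -1.0]]
contact_force: [0.3, 0.1, -0.9]
width: 0.007
gripper_force: 0.0
```

Run:
```python
from plan import *
o=ctrl.get_obs();print(o["contact_force"].round(1))
piv=np.array([.4955,-.0345]); w=[]
for k,deg in enumerate((-109.5,-120,-131,-142,-153,-163,-171)):
    th=np.radians(deg); d=np.array([np.cos(th),np.sin(th)]); n=np.array([-d[1],d[0]])
    q=piv+.066*d+n*.0145; w.append((q[0],q[1],.069,deg+270,4 if k else 2))
plan(w,0)
```

```text
[ 0.3  0.1 -0.9]
at [ 0.4981 -0.1035  0.0672] x ang 160.4 tilt [ 0.002  -0.0006] t 11.78
[{"rotation": [0.0, -0.1, -0.1], "offset": [5.5, -0.9, -0.9], "grip": 0}, {"rotation": [0.0, 0.0, 0.0], "offset": [5.5, -0.9, -0.9], "grip": 0}, {"rotation": [0.0, 0.0, 2.6], "offset": [3.1, -0.4, 0.0], "grip": 0}, {"rotation": [0.0, 0.0, 2.6], "offset": [3.0, -0.5, 0.0], "grip": 0}, {"rotation": [0.0, 0.0, 2.7], "offset": [3.0, -0.7, 0.0], "grip": 0}, {"rotation": [0.0, 0.0, 2.6], "offset": [3.0, -0.8, 0.0], "grip": 0}, {"rotation": [0.0, 0.0, 2.7], "offset": [3.2, -0.4, 0.0], "grip": 0}, {"rotation": [0.0, 0.0, 2.8], "offset": [3.2, -0.5, 0.0], "grip": 0}]
[{"rotation": [0.0, 0.0, 2.7], "offset": [3.2, -0.7, 0.0], "grip": 0}, {"rotation": [0.0, 0.0, 2.8], "offset": [3.1, -0.9, 0.0], "grip": 0}, {"rotation": [0.0, 0.0, 2.7], "offset": [3.2, -0.4, 0.0], "grip": 0}, {"rotation": [0.0, 0.0, 2.8], "offset": [3.2, -0.5, 0.0], "grip": 0}, {"rotation": [0.0, 0.0, 2.7], "offset": [3.2, -0.7, 0.0], "grip": 0}, {"rotation": [0.0, 0.0, 2.8], "offset": [3.1, -0.9, 0.0], "grip": 0}, {"rotation": [0.0, 0.0, 2.7], "offset": [3.2, -0.4, 0.0], "grip": 0}, {"rotation": [0.0, 0.0, 2.8], "offset": [3.2, -0.5, 0.0], "grip": 0}]
[{"rotation": [0.0, 0.0, 2.7], "offset": [3.2, -0.7, 0.0], "grip": 0}, {"rotation": [0.0, 0.0, 2.8], "offset": [3.1, -0.8, 0.0], "grip": 0}, {"rotation": [0.0, 0.0, 2.5], "offset": [2.9, -0.4, 0.0], "grip": 0}, {"rotation": [0.0, 0.0, 2.5], "offset": [2.9, -0.5, 0.0], "grip": 0}, {"rotation": [0.0, 0.0, 2.5], "offset": [2.9, -0.6, 0.0], "grip": 0}, {"rotation": [0.0, 0.0, 2.5], "offset": [2.8, -0.8, 0.0], "grip": 0}, {"rotation": [0.0, 0.0, 2.0], "offset": [2.3, -0.3, 0.0], "grip": 0}, {"rotation": [0.0, 0.0, 2.0], "offset": [2.4, -0.5, 0.0], "grip": 0}]
[{"rotation": [0.0, 0.0, 2.0], "offset": [2.3, -0.5, 0.0], "grip": 0}, {"rotation": [0.0, 0.0, 2.0], "offset": [2.3, -0.6, 0.0], "grip": 0}]
```

>>> {"api": "play_rows", "payload": {
  "moves": [
    {"rotation": [0, 0, 0], "offset": [5.5, -1, -1], "grip": 0},
    {"rotation": [0, 0, 0], "offset": [5.5, -1, -1], "grip": 0},
    {"rotation": [0, 0, 2.6], "offset": [3, -0.4, 0], "grip": 0},
    {"rotation": [0, 0, 2.6], "offset": [3, -0.5, 0], "grip": 0},
    {"rotation": [0, 0, 2.7], "offset": [3, -0.7, 0], "grip": 0},
    {"rotation": [0, 0, 2.6], "offset": [3, -0.8, 0], "grip": 0},
    {"rotation": [0, 0, 2.7], "offset": [3.2, -0.5, 0], "grip": 0},
    {"rotation": [0, 0, 2.8], "offset": [3.2, -0.5, 0], "grip": 0}
  ]
}}

```text
time: 12.45
eef_pos: [0.4712, -0.0976, 0.0717]
eef_rot: [[-0.811, 0.585, 0.004], [0.585, 0.811, -0.001], [-0.004, 0.002, -1.0]]
contact_force: [1.9, -1.5, -0.4]
width: 0.005
gripper_force: 1.0
```

>>> {"api": "play_rows", "payload": {
  "moves": [
    {"rotation": [0, 0, 2.7], "offset": [3.2, -0.7, 0], "grip": 0},
    {"rotation": [0, 0, 2.8], "offset": [3.2, -0.8, 0], "grip": 0},
    {"rotation": [0, 0, 2.7], "offset": [3.2, -0.5, 0], "grip": 0},
    {"rotation": [0, 0, 2.8], "offset": [3.2, -0.5, 0], "grip": 0},
    {"rotation": [0, 0, 2.7], "offset": [3.2, -0.7, 0], "grip": 0},
    {"rotation": [0, 0, 2.8], "offset": [3.2, -0.8, 0], "grip": 0},
    {"rotation": [0, 0, 2.7], "offset": [3.2, -0.5, 0], "grip": 0},
    {"rotation": [0, 0, 2.8], "offset": [3.2, -0.5, 0], "grip": 0}
  ]
}}

```text
time: 13.12
eef_pos: [0.4493, -0.0834, 0.0716]
eef_rot: [[-0.533, 0.846, 0.004], [0.846, 0.533, -0.001], [-0.003, 0.002, -1.0]]
contact_force: [1.4, -1.9, 0.7]
width: 0.007
gripper_force: 1.2
```

>>> {"api": "play_rows", "payload": {
  "moves": [
    {"rotation": [0, 0, 2.7], "offset": [3.2, -0.7, 0], "grip": 0},
    {"rotation": [0, 0, 2.8], "offset": [3.2, -0.8, 0], "grip": 0},
    {"rotation": [0, 0, 2.5], "offset": [3, -0.5, 0], "grip": 0},
    {"rotation": [0, 0, 2.5], "offset": [3, -0.5, 0], "grip": 0}
  ]
}}

```text
time: 13.45
eef_pos: [0.4409, -0.0737, 0.0716]
eef_rot: [[-0.37, 0.929, 0.003], [0.929, 0.37, -0.001], [-0.002, 0.002, -1.0]]
contact_force: [0.3, -3.3, 0.9]
width: 0.003
gripper_force: 1.3
```

Run:
```python
from plan import *
o=ctrl.get_obs();print(o["contact_force"].round(1))
piv=np.array([.4955,-.0345]); w=[]
for k,deg in enumerate((-163,-172)):
    th=np.radians(deg); d=np.array([np.cos(th),np.sin(th)]); n=np.array([-d[1],d[0]])
    q=piv+.066*d+n*.0145; w.append((q[0],q[1],.069,deg+270,4 if k else 2))
plan(w,0)
p=o["eef_pos"][:2]-piv; print(np.hypot(*p),np.degrees(np.arctan2(p[1],p[0])))
```

```text
[ 0.3 -3.3  0.9]
at [ 0.4409 -0.0737  0.0716] x ang 111.7 tilt [-0.0024  0.0023] t 13.45
[{"rotation": [0.1, 0.1, 2.3], "offset": [3.6, -0.9, 1.3], "grip": 0}, {"rotation": [0.0, 0.0, 2.4], "offset": [3.5, -1.0, 1.2], "grip": 0}, {"rotation": [0.0, 0.0, 2.2], "offset": [2.6, -0.4, 0.0], "grip": 0}, {"rotation": [0.0, 0.0, 2.3], "offset": [2.7, -0.4, 0.0], "grip": 0}, {"rotation": [0.0, 0.0, 2.2], "offset": [2.6, -0.6, 0.0], "grip": 0}, {"rotation": [0.0, 0.0, 2.3], "offset": [2.5, -0.6, 0.0], "grip": 0}]
0.06724283030025381 -144.34313102459888
```

>>> {"api": "play_rows", "payload": {
  "moves": [
    {"rotation": [0, 0, 2.3], "offset": [3.5, -1, 1], "grip": 0},
    {"rotation": [0, 0, 2.3], "offset": [3.5, -1, 1], "grip": 0},
    {"rotation": [0, 0, 2.3], "offset": [2.6, -0.5, 0], "grip": 0},
    {"rotation": [0, 0, 2.3], "offset": [2.6, -0.5, 0], "grip": 0},
    {"rotation": [0, 0, 2.3], "offset": [2.6, -0.5, 0], "grip": 0},
    {"rotation": [0, 0, 2.3], "offset": [2.6, -0.5, 0], "grip": 0}
  ]
}}

```text
time: 13.95
eef_pos: [0.4331, -0.0587, 0.0697]
eef_rot: [[-0.137, 0.991, 0.005], [0.991, 0.137, -0.002], [-0.003, 0.005, -1.0]]
contact_force: [1.5, -9.6, 1.7]
width: 0.008
gripper_force: 5.4
```

>>> {"api": "play_rows", "payload": {
  "moves": [
    {"rotation": [0, 0, 0], "offset": [2, 0, 0], "grip": 0},
    {"rotation": [0, 0, 0], "offset": [2, 0, 0], "grip": 0}
  ]
}}

```text
time: 14.12
eef_pos: [0.433, -0.0584, 0.0698]
eef_rot: [[-0.136, 0.991, 0.007], [0.991, 0.136, -0.007], [-0.008, 0.006, -1.0]]
contact_force: [1.0, -16.6, 1.0]
width: 0.006
gripper_force: 8.4
```

The lever is at its stop: the force rose to 16 N with no further motion. I'll back off, lift and clear the view.

>>> {"api": "play_rows", "payload": {
  "moves": [
    {"rotation": [0, 0, 0], "offset": [-8, 0, 0], "grip": 0},
    {"rotation": [0, 0, 0], "offset": [-10, 0, 0], "grip": 0},
    {"rotation": [0, 0, 0], "offset": [-8, 0, -5], "grip": 0},
    {"rotation": [0, 0, 0], "offset": [-3, 0, -25], "grip": 0},
    {"rotation": [0, 0, 0], "offset": [-3, 0, -30], "grip": 0},
    {"rotation": [0, 0, 0], "offset": [-10, 0, -35], "grip": 0},
    {"rotation": [0, 0, 0], "offset": [-35, 0, -15], "grip": 0},
    {"rotation": [0, 0, 0], "offset": [-38, 0, 0], "grip": 0}
  ]
}}

```text
time: 14.78
eef_pos: [0.4494, -0.1669, 0.1825]
eef_rot: [[-0.146, 0.989, 0.007], [0.989, 0.146, -0.0], [-0.001, 0.006, -1.0]]
contact_force: [1.3, 0.2, -0.0]
width: 0.003
gripper_force: 0.0
```

>>> {"api": "play_rows", "payload": {
  "moves": [
    {"rotation": [0, 0, 0], "offset": [-38, 0, 0], "grip": 0},
    {"rotation": [0, 0, 0], "offset": [-38, 0, 0], "grip": 0},
    {"rotation": [0, 0, 0], "offset": [-38, 0, 0], "grip": 0},
    {"rotation": [0, 0, 0], "offset": [-30, 0, 0], "grip": 0},
    {"rotation": [0, 0, 0], "offset": [-20, 0, 0], "grip": 0},
    {"rotation": [0, 0, 0], "offset": [0, 0, 0], "grip": 0}
  ]
}}

```text
time: 15.28
eef_pos: [0.4692, -0.3355, 0.1792]
eef_rot: [[-0.135, 0.991, 0.001], [0.991, 0.135, -0.004], [-0.004, 0.0, -1.0]]
contact_force: [-0.6, -0.9, 0.7]
width: 0.003
gripper_force: 0.0
```

Run:
```python
from meas import *
im=get_image("top"); cv2.imwrite("pics/top7.png",im)
a,p=meas(im,148,168); print("index",a); k=(p[:,0]>155.5)&(p[:,0]<159); print(p[k][p[k][:,1].argmin()])
o=ctrl.get_obs();print(o["contact_force"],o["eef_pos"],o["time"])
c=im[160:250,260:380]
cv2.imwrite("pics/top7c.png",cv2.resize(c,None,fx=6.5,fy=6.5,interpolation=cv2.INTER_CUBIC))
```

```text
index 156.96957775945592
[157.         170.00007629]
[-0.39037443  0.5639832  -1.25271506] [ 0.46917286 -0.33218926  0.17880912] 15.3333
```

View pics/top7c.png

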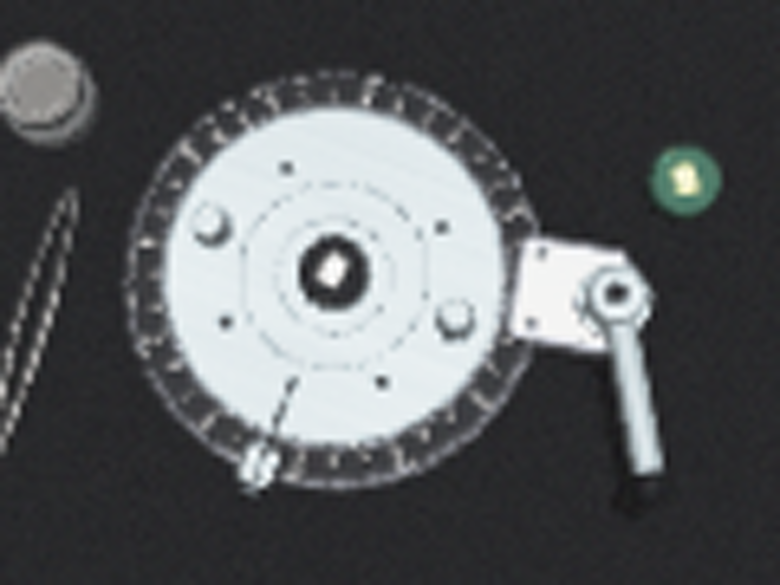

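The final top crop shows the index line, from (293,380) to (272,440), running into the marker nose. The lever bar ends at (650,470), the same place as in its original clamped pose. The specimen is centred at (334,271), and the loupe, tweezers and spare mount are where they were.

```bash
python3 -c "
from station import sign_off
print(sign_off())"
```

```text
the job is handed in; nothing more can be done
None
```

The job is handed in: the dial is set to the marker (both read about 157.0° in the top camera), the lever is back at its clamped stop, and the last picture shows the specimen, table and nearby items where they were; no verdict came back.

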